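# Stir up the brown bottle, then light it through with the pen torch

## Robot

A 6-joint arm with a two-finger parallel gripper is mounted at the origin on a cart in front of the work surface, level with it; the furniture and walls round the work are solid. World frame = base frame: x ahead of the robot, y to its left, z up, the work surface at z = 0. Lengths are in m, angles in rad, forces in N, time in s.
With the tool pointing down it reaches from about 0.4 to 0.825 m from the base axis. Payload 7 kg.
Tool frame: the origin (TCP) lies midway between the tips of the shut fingers; the grasp point (between the pads) lies 19 mm behind it; z points along the fingers, x is the direction in which the jaws open and shut, and the axes are right-handed (so a half turn about z gives the same grasp; the last joint's range is limited). The gripper opens to 85 mm and grips with 20 to 120 N. Pads are 22 mm wide; open, the fingers measure 114 mm over their backs; the gripper's body (76 mm by 85 mm) begins 54 mm behind the grasp point. The pads swing forward as they close: fully open they stand 13 mm farther back than shut.
Start: joints at [1.519, 0.359, 0.012, 0, -1.224, -0.288], TCP at [0.225, 0.636, 0.231] pointing down, gripper open.
Joint ranges: [-3.07, 3.07], [-1.43, 2.12], [-1.02, 1.25], [-3.03, 1.67], [-3.05, -0], [-3.03, 3.03]. Speed limits (rad/s): [2.39, 2.39, 3.01, 3.14, 3.14, 3.14].

## Interface

Orientations are given as [roll, pitch, yaw] about the fixed x, y, z axes, in that order (R = Rz(yaw) Ry(pitch) Rx(roll)).
In Python, from bench import bot gives the robot as it stands.
- The arm moves only by the shell command python3 -m handwheel 'ROWS' [FORCE]. ROWS is JSON, a list of rows, each a list of 7 numbers: the turn, a rotation vector about the tool's x, y, z as a fraction of full scale, then the shift along the tool's x, y, z as a fraction of full scale, then the opening, from 0 (shut) to 1 (fully open). A call has 1 to 12 rows; each row is the pose to reach, as a shift and turn from the pose measured when the call began, along the tool's axes at that moment, turning the shorter way round; what a row does not reach only later rows make up. Full scale, the value 1, is 0.12 m for a shift and 180 degrees for a turn. A row lasts 1/8 s, in which the tool goes at most 62.5 mm and 10.7 degrees, less where a joint would pass 70% of its speed; a pose out of reach is approached as far as the arm can. A call with a number of a shift or a turn outside -1 to 1 is refused whole. A call with a gripper value outside its range is refused whole. The fingers move at their own pace and stop on an object; FORCE is the grip in N (left out, the last holds). Time passes only in rows, so rows that repeat a pose let the fingers close. It gives the time, the measured TCP pose, the force and the opening at its end, in the units of the state.
- bot.read_state(): the state, without advancing time (a new reading comes with each control period).
- bot.camera(name): name is "scene" or "top" or "wrist"; returns the picture (400x640x3 uint8, red, green, blue); there is no depth.
- bot.camera_params(name): a dict with "fovy" (degrees; the focal length in pixels is half the picture's height over the tangent of half this angle, whatever the lens; pixels are square), "cx", "cy" (the principal point, pixels), "rvec" (rotation vector, rad) and "tvec" (3), from world to camera coordinates, as OpenCV has them. Camera axes: x right, y down, z forward; pixel columns grow to the right and rows downward; lengths in m; the calibration is good to about 2 mm. A picture is of the moment at which its call begins: read the wrist's pose just before it. camera_params takes no time and is no camera call; for the wrist camera it gives the pose at the moment of the call.
- bot.close_job(): hands the job in, once; it reports no verdict.
Trained networks look in the newest picture that a camera, given by its name, has taken for a name from the list of things; names that differ only in an ending like _2 or _b are one class to them, and where a whole thing is asked for, a point or a joint stands for the part that bears it (a point fixed in the world has none). Each returns a list of dicts, best first, with "confidence" (0 to 1); they miss things now and then, are a little off and sometimes report something else, mostly with a low value. They report only what shows in the picture. A call takes as long as a camera call.
- bot.masks_of(camera, target): "mask" (400x640 bool, what is visible of it) and "box" ([left, top, width, height] as shares, 0 to 1, of the picture: columns of its width, rows of its height, round what is visible of it).
- bot.tip_of(camera, target): "xy" ([column, row] as shares, 0 to 1, of the picture: columns of its width, rows of its height: a listed point, or the origin of a listed thing).
The state is a dict: "time_s": time; "q": joint angles; "qd": joint speeds; "effort": joint torques, N m; "ee_pos": TCP position; "ee_rot": TCP orientation; "force": force on the tool from outside, world axes, zero at the start; "ft_torque": the same for the moment, N m; "grip_width": finger opening in m.
Only numpy, scipy, OpenCV 4.12 (cv2) and the standard library are available. Lean on these libraries where they do the work, as an engineer would, in place of code of your own. Each camera call takes 0.05 s, during which the arm holds its last target. There are 200 camera calls.

## Task

I want to look through the brown dropper bottle on the lab jack for specks. First lift the bottle off the jack and turn it upside down to bring up whatever has settled, then stand it back upright on the jack and let go of it. Then draw the pen torch out of its bench stand, turn it level and shine it at the middle of the bottle's glass from a few centimetres away without touching it: finish still holding the torch there, and do not disturb the other things on the desk.

Things in the scene. Friction and masses are not known exactly. Their poses are not given: they have to be found in the camera images.
- bottle: Closed brown glass dropper bottle, about 50 g: round glass body 30 mm in diameter and 60 mm high, black collar 19 mm in diameter up to 69 mm, soft red teat up to 97 mm. Stands upright on the lab jack, within 22 mm of the plate's middle. Origin: centre of its underside; its z axis points along the bottle to the teat (up at the start).
- bottle_mid (a point): The middle of the bottle's glass body, on the bottle's axis 32 mm above its underside: the point to shine at.
- jack: Scissor lab jack, wound up, fixed to the desk. Top plate bare steel, flat, no rim, 110 mm (its x) by 100 mm (its y), upper face 90 mm above the desk. A black spindle knob 32 mm in diameter sticks out on its -x side to 82 mm from the middle, 50 mm above the desk. Origin: centre of its base, on the desk; z up.
- jack_top (a point): Centre of the upper face of the jack's top plate, 90 mm above the desk.
- torch: Slim round metal pen torch, switched on, 140 mm long, about 60 g, balance point 68 mm from the lens. Head 18 mm in diameter for 24 mm, then body 16 mm, tail button 11 mm from 134 mm on; thin clip 100 to 130 mm from the lens. Stands lens down in the bench stand, free to turn. Origin: centre of the lens; z axis points to the tail (up at the start), light goes along -z.
- torch_stand: Torch stand, fixed to the desk: round dark foot 80 mm in diameter on three small feet, 18 mm high, with an upright black sleeve 31 mm outside and 22 mm inside diameter; its rim is 68 mm above the desk, the socket floor 18 mm, so 90 mm of the torch stands out above the rim. Origin: centre of the foot's underside, on the desk.
- stand_rim (a point): Centre of the mouth of the stand's sleeve, 68 mm above the desk.
- tape_roll: Bystander: roll of tape 62 mm across and 18 mm high lying on the desk. Origin: centre of its underside.
- rubber_bulb: Bystander: red rubber pipette bulb, 86 x 43 x 43 mm, lying on the desk. Origin: centre of its underside.
- petri_dish: Bystander: clear petri dish 64 mm across and 17 mm high on the desk. Origin: centre of its underside.
- pen: Bystander: blue pen 144 mm long and 12 mm high lying on the desk. Origin: centre of its underside.

How it is judged:
By the outcome, as a careful person would: the job done as asked, in the order asked, and still so for the second after the job is handed in, while the arm keeps its last pose, push and grip.
It also fails if it takes over 58 s, if anything falls off the work surface, if the arm or the gripper's body presses on something with over 40 N, if the wrist force passes 120 N, or if a joint passes its speed limit or range.

## Working session

There is one attempt and no reset: what is moved stays moved. The work goes in short steps, Python scripts to look and compute and a shell command to move; the robot and the scene stay as the last step left them, time stands still between calls to the robot, and variables do not carry over. Pictures are saved under pics/ and viewed, about 8 in all and at most 12, crops included, and the job is handed in when it is done.

```bash
ls; mkdir -p pics; python3 - <<'E'
from bench import bot
import cv2,numpy as np
s=bot.read_state();print(s)
for c in ["scene","top"]:
    im=bot.camera(c);cv2.imwrite(f"pics/{c}0.png",im[:,:,::-1])
    print(c,bot.camera_params(c))
    for t in ["bottle","bottle_mid","jack_top","torch","stand_rim","torch_stand","tape_roll","rubber_bulb","petri_dish","pen"]:
        r=bot.tip_of(c,t)
        print(t,[(round(a["xy"][0]*640,1),round(a["xy"][1]*400,1),round(a["confidence"],2)) for a in r[:2]])
E
```

```text
pics
{'time_s': 0.0, 'q': array([ 1.51911837e+00,  3.59384923e-01,  1.10507245e-02, -3.57691497e-04,
       -1.22404700e+00, -2.88102795e-01]), 'qd': array([-0.00090017,  0.00042388,  0.00174232,  0.00214511,  0.00146317,
       -0.00082313]), 'effort': array([-2.25310346e-04, -5.83321309e+01,  2.93417680e+01,  6.93664491e+00,
       -5.93454941e-03, -7.18268751e-06]), 'ee_pos': array([0.22482503, 0.63595986, 0.23036002]), 'ee_rot': array([-3.14146468e+00, -1.61510002e-03, -1.91069901e+00]), 'force': array([-0.69900085,  0.87024261,  0.54765537]), 'ft_torque': array([-0.01522634,  0.03344475,  0.06063761]), 'grip_width': 0.08555875671226862}
scene {'fovy': 51.196170717611025, 'cx': 321.43419674818006, 'cy': 197.549284740915, 'rvec': array([ 1.0153087 , -2.33682382,  1.12954974]), 'tvec': array([0.35375442, 0.32758568, 0.63987563])}
bottle [(368.6, 180.3, 0.73)]
bottle_mid [(370.5, 167.8, 0.79)]
jack_top [(314.5, 306.6, 0.65), (364.1, 180.2, 0.58)]
torch []
stand_rim [(257.2, 230.1, 0.77)]
torch_stand [(258.4, 256.9, 0.85)]
tape_roll [(359.7, 269.2, 0.8)]
rubber_bulb [(431.0, 223.3, 0.81), (277.4, 210.0, 0.35)]
petri_dish [(278.4, 208.5, 0.85)]
pen [(319.2, 306.6, 0.67), (254.7, 231.6, 0.49)]
top {'fovy': 46.34004429242249, 'cx': 313.6992077591983, 'cy': 196.73228255601674, 'rvec': array([ 2.15198798, -2.1709631 ,  0.13726142]), 'tvec': array([-0.01486369,  0.5204799 ,  0.95105193])}
bottle [(369.0, 197.7, 0.69), (379.6, 190.4, 0.67)]
bottle_mid [(380.0, 189.1, 0.46)]
jack_top [(373.9, 190.5, 0.56), (300.4, 132.6, 0.32)]
torch [(244.2, 175.6, 0.59)]
stand_rim [(236.1, 170.9, 0.67)]
torch_stand [(241.7, 174.7, 0.93), (244.3, 176.2, 0.63)]
tape_roll [(300.6, 254.3, 0.9)]
rubber_bulb [(402.3, 264.7, 0.62), (376.0, 192.7, 0.26)]
petri_dish [(300.1, 130.9, 0.82)]
pen [(244.6, 259.8, 0.51)]
```

View pics/scene0.png

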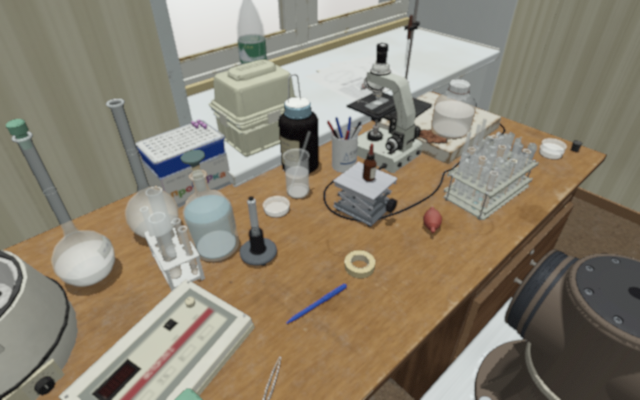

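View pics/top0.png

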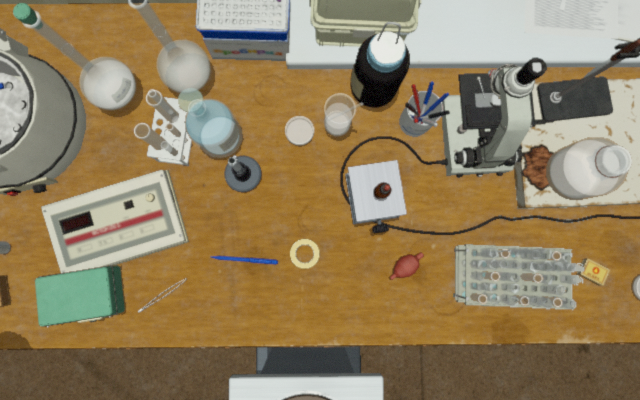

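```bash
cat > h.py <<'E'
import numpy as np,cv2
from scipy.spatial.transform import Rotation as R
from bench import bot
def KRt(c):
    p=bot.camera_params(c);f=200/np.tan(np.radians(p['fovy']/2))
    return np.array([[f,0,p['cx']],[0,f,p['cy']],[0,0,1]]),cv2.Rodrigues(p['rvec'])[0],p['tvec']
def ray(c,u,v,P=None):
    K,r,t=P or KRt(c);o=-r.T@t;d=r.T@np.linalg.inv(K)@[u,v,1];return o,d/np.linalg.norm(d)
def atz(c,u,v,z,P=None):
    o,d=ray(c,u,v,P);return o+d*(z-o[2])/d[2]
def proj(c,X,P=None):
    K,r,t=P or KRt(c);q=(r@np.atleast_2d(X).T).T+t;q=q@K.T;return q[:,:2]/q[:,2:]
def tri(*rays):
    A=0;b=0
    for o,d in rays:
        M=np.eye(3)-np.outer(d,d);A=A+M;b=b+M@o
    return np.linalg.solve(A,b)
def goal(pos,rot):  # rot: matrix; prints shift/turn fractions from current
    s=bot.read_state();C=R.from_euler('xyz',s['ee_rot']).as_matrix()
    sh=C.T@(np.array(pos)-s['ee_pos'])/0.12
    w=R.from_matrix(C.T@rot).as_rotvec()/np.pi
    print('turn',w.round(4),'shift',sh.round(4),'t',s['time_s'])
def down(jx): # tool pointing down, jaw dir jx angle
    x=np.array([np.cos(jx),np.sin(jx),0]);z=np.array([0,0,-1.]);return np.stack([x,np.cross(z,x),z],1)
E
python3 - <<'E'
from h import *
for n,a,b,z in [("bottle",(368.6,180.3),(369,197.7),.09),("mid",(370.5,167.8),(380,189.1),.122),("rim",(257.2,230.1),(236.1,170.9),.068),("stand",(258.4,256.9),(241.7,174.7),0),("tape",(359.7,269.2),(300.6,254.3),0),("bulb",(431,223.3),(402.3,264.7),0),("dish",(278.4,208.5),(300.1,130.9),0),("pen",(319.2,306.6),(244.6,259.8),0)]:
    print(n,tri(ray("scene",*a),ray("top",*b)).round(3),atz("scene",*a,z).round(3),atz("top",*b,z).round(3))
for c in("scene","top"):
    K,r,t=KRt(c);print(c,(-r.T@t).round(3))
print(atz("top",373.9,190.5,.09))
E
```

```text
bottle [ 0.506 -0.128  0.107] [ 0.518 -0.148  0.09 ] [ 0.51  -0.128  0.09 ]
mid [ 0.52  -0.148  0.124] [ 0.52  -0.152  0.122] [ 0.523 -0.146  0.122]
rim [0.567 0.135 0.081] [0.578 0.127 0.068] [0.57  0.138 0.068]
stand [ 0.574  0.137 -0.001] [0.572 0.137 0.   ] [0.574 0.137 0.   ]
tape [0.399 0.008 0.004] [0.399 0.004 0.   ] [0.4  0.01 0.  ]
bulb [ 0.375 -0.206  0.015] [ 0.382 -0.223  0.   ] [ 0.376 -0.207  0.   ]
dish [0.669 0.008 0.004] [0.67  0.004 0.   ] [0.671 0.009 0.   ]
pen [ 0.389  0.129 -0.002] [0.387 0.129 0.   ] [0.39  0.129 0.   ]
scene [0.019 0.461 0.655]
top [ 0.402 -0.013  1.007]
[ 0.52465068 -0.13847043  0.09      ]
```

Scene view: bottle on the jack at (370,165), stand and torch at (257,230), dish (277,207), tape (360,264), bulb (431,220) and pen (318,303). The top view agrees. The jack's knob faces the robot. I'll move toward the middle and log joint/pose samples to learn the kinematics.

```bash
L='from h import *;import pickle;s=bot.read_state();f=open("log.pkl","ab");pickle.dump(s,f);print(s["q"].round(3),s["ee_pos"].round(3),s["ee_rot"].round(3),s["time_s"])'
echo "$L" > log.py; python3 log.py
python3 -m handwheel '[[0,0,0,0.6,-0.3,-0.5,1],[0,0,0,0.877,-0.55,-0.5,1],[0,0,0,0.877,-0.55,-0.5,1]]'; python3 log.py
python3 -m handwheel '[[0,0,0,0.877,-0.55,-0.3,1],[0,0,0,0.877,-0.55,-0.3,1],[0,0,0,0.877,-0.55,-0.3,1]]'; python3 log.py
python3 -m handwheel '[[0,0,0,0.877,-0.55,-0.2,1],[0,0,0,0.877,-0.55,-0.2,1],[0,0,0,0.877,-0.55,-0.2,1]]'; python3 log.py
```

```text
[ 1.519  0.359  0.012  0.    -1.224 -0.288] [0.225 0.636 0.231] [-3.142 -0.    -1.911] 1.1
time_s: 1.48
ee_pos: [0.253, 0.5131, 0.2938]
ee_rot: [3.141, 0.004, -1.912]
force: [0.8, 1.0, 0.3]
grip_width: 0.0854
[ 1.455  0.153 -0.123  0.    -1.291 -0.225] [0.253 0.513 0.294] [ 3.141  0.004 -1.912] 1.475
time_s: 1.85
ee_pos: [0.2806, 0.3897, 0.3316]
ee_rot: [3.141, 0.008, -1.913]
force: [0.2, -0.1, 0.2]
grip_width: 0.0855
[ 1.358 -0.027 -0.234  0.    -1.356 -0.129] [0.281 0.39  0.332] [ 3.141  0.008 -1.913] 1.85
time_s: 2.22
ee_pos: [0.308, 0.2664, 0.3561]
ee_rot: [3.141, 0.011, -1.915]
force: [-1.1, 0.1, -0.2]
grip_width: 0.0853
[ 1.203e+00 -1.740e-01 -3.080e-01 -1.000e-03 -1.426e+00  2.400e-02] [0.308 0.266 0.356] [ 3.141  0.011 -1.915] 2.225
```

```bash

python3 -m handwheel '[[0,0,0,0.7,-0.74,0,1],[0,0,0,0.7,-0.74,0,1],[0,0,0,0.7,-0.74,0,1]]' >/dev/null; python3 log.py
python3 -m handwheel '[[0.05,-0.02,0,0.7,-0.74,0,1],[0.1,-0.04,0,0.7,-0.74,0,1],[0.21,-0.074,0,0.7,-0.74,0,1],[0.21,-0.074,0,0.7,-0.74,0,1],[0.21,-0.074,0,0.7,-0.74,0,1]]'; python3 log.py
python3 -m handwheel '[[0,0.03,0.1,0,0,0,1],[0,0.06,0.2,0,0,0,1],[0,0.1,0.2,0,0,0,1],[0,0.1,0.2,0,0,0,1]]' ; python3 log.py
cat > fk.py <<'E'
from h import *
import pickle
from scipy.optimize import least_squares
def load():
    o=[];f=open('log.pkl','rb')
    while 1:
        try:o.append(pickle.load(f))
        except EOFError:return o
rx=lambda a:R.from_euler('x',a).as_matrix()
ry=lambda a:R.from_euler('y',a).as_matrix()
rz=lambda a:R.from_euler('z',a).as_matrix()
# params: a1,h, L2, ex,(elbow up) F(orearm len), off(lat), T(tool len), wz
def fk(p,q,sg=(1,1,1)):
    a1,h,L2,ez,F,off,T,ox=p
    s3,s4,s6=sg
    A=rz(q[0]);x=A@[a1,0,h]
    A=A@ry(q[1]);x=x+A@[0,0,L2]
    A=A@ry(-q[2]);x=x+A@[F,off,ez]          # forearm along x
    A=A@rx(s4*q[3])
    A=A@ry(-q[4]);x=x+A@[ox,0,0]
    A=A@rz(s6*q[5]) if 0 else A@rx(s6*q[5])
    x=x+A@[T,0,0]
    return x,A
E
python3 - <<'E'
from fk import *
D=load()
for sg in [(1,a,b) for a in(1,-1) for b in(1,-1)]:
    # tool orientation consistency: A^T R const
    M=[fk(np.zeros(8),d['q'],sg)[1].T@R.from_euler('xyz',d['ee_rot']).as_matrix() for d in D]
    print(sg,[round(R.from_matrix(M[0].T@m).magnitude(),3) for m in M])
    r=least_squares(lambda p:np.concatenate([fk(p,d['q'],sg)[0]-d['ee_pos'] for d in D]),[0,.3,.4,0,.4,-.19,.3,0])
    print(r.x.round(3),abs(r.fun).max().round(4));print(M[0].round(2).tolist())
E
```

```text
[ 0.904 -0.193 -0.324 -0.004 -1.431  0.318] [0.365 0.155 0.355] [ 3.141  0.01  -1.921] 2.6
time_s: 3.22
ee_pos: [0.4179, 0.0461, 0.3517]
ee_rot: [-2.468, 0.226, -1.84]
force: [0.5, 0.1, 0.6]
grip_width: 0.0852
[ 1.118 -0.647 -1.014  0.762 -1.    -0.256] [0.418 0.046 0.352] [-2.468  0.226 -1.84 ] 3.225
time_s: 3.72
ee_pos: [0.4182, 0.0488, 0.3519]
ee_rot: [-2.67, 0.305, -2.568]
force: [0.7, 0.2, 0.2]
grip_width: 0.0851
[ 1.124 -0.411 -0.809  0.59  -1.245 -0.839] [0.418 0.049 0.352] [-2.67   0.305 -2.568] 3.725
(1, 1, 1) [0.0, 0.127, 0.318, 0.623, 1.21, 1.56, 1.282]
[ 0.605 -0.358  0.417  0.072 -0.172 -0.209  1.041 -1.227] 0.1127
[[0.0, 0.0, 1.0], [0.54, 0.84, -0.0], [-0.84, 0.54, -0.0]]
(1, 1, -1) [0.0, 0.001, 0.0, 0.001, 0.007, 1.524, 1.179]
[ 0.605 -0.358  0.417  0.072 -0.172 -0.209  1.041 -1.227] 0.1127
[[0.0, 0.0, 1.0], [-0.0, 1.0, -0.0], [-1.0, -0.0, 0.0]]
(1, -1, 1) [0.0, 0.126, 0.318, 0.624, 1.211, 0.065, 1.101]
[ 0.345  0.14   0.533  0.024  0.103 -0.186  0.716 -0.383] 0.0623
[[0.0, -0.0, 1.0], [0.54, 0.84, 0.0], [-0.84, 0.54, 0.0]]
(1, -1, -1) [0.0, 0.0, 0.0, 0.0, 0.0, 0.0, 0.0]
[ 0.345  0.14   0.533  0.024  0.103 -0.186  0.716 -0.383] 0.0623
[[0.0, -0.0, 1.0], [0.0, 1.0, 0.0], [-1.0, 0.0, 0.0]]
```

```bash
python3 - <<'E'
s=open('fk.py').read()
i=s.index('# params')
s=s[:i]+'''
def fk(p,q):
    a1,h,L2,ez,F,off,T,oz,off1,oz2=p
    A=rz(q[0]);x=A@[a1,0,h]
    A=A@ry(q[1]);x=x+A@[0,0,L2]
    A=A@ry(-q[2]);x=x+A@[F,off1,ez]
    A=A@rx(-q[3]);x=x+A@[0,off,oz]
    A=A@ry(-q[4]);x=x+A@[0,0,oz2]
    A=A@rx(-q[5]);x=x+A@[T,0,0]
    return x,A@np.array([[0,0,1],[0,1,0],[-1,0,0.]])
'''
open('fk.py','w').write(s)
E
python3 - <<'E'
from fk import *
D=load()
f=lambda p:np.concatenate([np.concatenate([fk(p,d['q'])[0]-d['ee_pos'] for d in D]),1e-3*np.array(p)[[0,3,7,8,9]]])
r=least_squares(f,[0,.3,.4,0,.4,-.19,.3,0,0,0])
print(r.x.round(3),abs(r.fun[:-5]).max().round(4))
np.save('p.npy',r.x)
print(np.linalg.svd(r.jac)[1].round(4))
E
```

```text
[-0.     0.199  0.602 -0.     0.464 -0.192  0.373  0.    -0.     0.   ] 0.0
[5.7497 4.6254 3.7157 0.8978 0.7586 0.4898 0.276  0.1451 0.1202 0.0862]
```

```bash
cat >> fk.py <<'E'
P=np.array([0,.199,.602,0,.464,-.192,.373,0,0,0]) if 0 else np.load('p.npy')
LO=np.array([-3.07,-1.43,-1.02,-3.03,-3.05,-3.03])+.03;HI=np.array([3.07,2.12,1.25,1.67,-.0,3.03])-.03
def ik(pos,rot,q0):
    def f(q):
        x,A=fk(P,q);return np.r_[(x-pos)*3,R.from_matrix(A.T@rot).as_rotvec()]
    r=least_squares(f,np.clip(q0,LO+1e-3,HI-1e-3),bounds=(LO,HI),xtol=1e-10,max_nfev=60)
    return r.x,np.abs(r.fun).max()
def track(q,p1,R1,n=8,tol=3e-3):
    p0,R0=fk(P,q);w=R.from_matrix(R0.T@R1).as_rotvec();Q=[q]
    for k in range(1,n+1):
        qn,e=ik(p0+(p1-p0)*k/n,R0@R.from_rotvec(w*k/n).as_matrix(),q)
        if e>tol or abs(qn-q).max()>1.2: return None
        q=qn;Q.append(q)
    return np.array(Q)
def rot(th,pitch,roll=0):  # heading th, pitch down, jaw horizontal; roll about tool z
    z=np.array([np.cos(th)*np.cos(pitch),np.sin(th)*np.cos(pitch),-np.sin(pitch)])
    x=np.array([-np.sin(th),np.cos(th),0]);return np.stack([x,np.cross(z,x),z],1)@rz(roll)
def links(q): # shoulder.. forearm end, wrist
    p=P.copy();T=np.array
    A=rz(q[0])@ry(q[1]);e=rz(q[0])@[p[0],0,p[1]]+A@[0,0,p[2]];A=A@ry(-q[2]);f=e+A@[p[4],0,0];A=A@rx(-q[3]);w=f+A@[0,p[5],0];return e,f,w
E
cat > plan.py <<'E'
from fk import *
import sys
d2=np.radians;rng=np.random.default_rng(0)
def sols(pos,Rt,n=8):
    S=[]
    for k in range(n):
        q,e=ik(pos,Rt,rng.uniform(LO,HI)*[.5,.5,1,1,1,1])
        if e<2e-3 and not any(abs(q-s).max()<.05 for s in S):S.append(q)
    return S
if __name__=="__main__":
  B=np.array([.52,-.148,.135])
  for th in range(-150,151,30):
    for pi in (15,40):
      for ro in (0,180):
        Rt=rot(d2(th),d2(pi),d2(ro));z=Rt[:,2]
        for q in sols(B+z*.019,Rt,6):
            print(th,pi,ro,q.round(2),[l.round(2).tolist() for l in links(q)[1:]])
E
time python3 plan.py
```

```text
-150 15 0 [ 0.26  0.91 -0.02  0.28 -1.93  1.74] [[0.73, 0.19, 0.2], [0.82, 0.02, 0.23]]
-150 15 180 [ 0.26  0.91 -0.02  0.28 -1.93 -1.4 ] [[0.73, 0.19, 0.2], [0.82, 0.02, 0.23]]
-150 40 0 [ 0.23  0.68 -0.12  0.22 -1.62  1.77] [[0.68, 0.16, 0.33], [0.76, -0.01, 0.36]]
-150 40 180 [ 0.23  0.68 -0.12  0.22 -1.62 -1.37] [[0.68, 0.16, 0.33], [0.76, -0.01, 0.36]]
-120 15 0 [ 0.44  0.79 -0.42  0.58 -1.61  1.77] [[0.53, 0.25, 0.19], [0.69, 0.15, 0.23]]
-120 15 180 [ 0.44  0.79 -0.42  0.58 -1.61 -1.37] [[0.53, 0.25, 0.19], [0.69, 0.15, 0.23]]
-120 40 0 [ 0.39  0.56 -0.46  0.5  -1.34  1.91] [[0.52, 0.21, 0.31], [0.66, 0.09, 0.36]]
-120 40 180 [ 0.39  0.56 -0.46  0.5  -1.34 -1.24] [[0.52, 0.21, 0.31], [0.66, 0.09, 0.36]]
-90 15 0 [ 0.54  0.64 -0.88  1.02 -1.34  1.62] [[0.33, 0.2, 0.22], [0.52, 0.19, 0.23]]
-90 15 180 [ 0.54  0.64 -0.88  1.02 -1.34 -1.53] [[0.33, 0.2, 0.22], [0.52, 0.19, 0.23]]
-90 40 0 [ 0.45  0.39 -0.86  0.93 -1.04  1.91] [[0.34, 0.16, 0.31], [0.52, 0.12, 0.36]]
-90 40 180 [ 0.45  0.39 -0.86  0.93 -1.04 -1.24] [[0.34, 0.16, 0.31], [0.52, 0.12, 0.36]]
-30 40 0 [-0.7   0.08 -0.9
[... 1566 characters left out ...]
 [0.69, -0.44, 0.23]]
120 15 180 [-0.4   0.9   0.39 -0.76 -2.14 -2.24] [[0.81, -0.34, 0.34], [0.69, -0.44, 0.23]]
120 40 0 [-0.31  0.68  0.2  -0.55 -1.78  0.92] [[0.75, -0.24, 0.45], [0.66, -0.38, 0.36]]
120 40 180 [-0.31  0.68  0.2  -0.55 -1.78 -2.22] [[0.75, -0.24, 0.45], [0.66, -0.38, 0.36]]
150 15 0 [-0.17  0.98  0.46 -0.45 -2.28  1.17] [[0.89, -0.16, 0.3], [0.82, -0.32, 0.23]]
150 15 180 [-0.17  0.98  0.46 -0.45 -2.28 -1.97] [[0.89, -0.16, 0.3], [0.82, -0.32, 0.23]]
150 40 0 [-0.13  0.75  0.24 -0.31 -1.88  1.21] [[0.81, -0.11, 0.41], [0.76, -0.28, 0.36]]
150 40 180 [-0.13  0.75  0.24 -0.31 -1.88 -1.93] [[0.81, -0.11, 0.41], [0.76, -0.28, 0.36]]
real	0m20.303s
user	0m19.770s
sys	0m0.141s
```

```bash
cat > plan2.py <<'E'
from plan import *
B=np.array([.52,-.148,.135])
q0=bot.read_state()['q']
out=[]
for th in (-90,-75,15,30,45):
  for pi in (15,25,35):
    for ro in (0,180):
      Rt=rot(d2(th),d2(pi),d2(ro));z=Rt[:,2]
      S=sols(B+z*.019,Rt,4)
      for q in S[:1]:
        L=track(q,B+z*.019+[0,0,.15],Rt,4)
        if L is None: continue
        ok=[]
        for psi in (-60,-30,0,30,60):
          for dp in ([0,0,0],[-.05,.1,.05]):
            # upside: rotate 180 about horizontal heading axis, then yaw psi
            h=np.array([np.cos(d2(th)),np.sin(d2(th)),0])
            for sgn in (1,-1):
              Rm=R.from_rotvec(h*np.pi/2*sgn).as_matrix()@Rt   # halfway
              Ri=rz(d2(psi))@R.from_rotvec(h*np.pi*sgn).as_matrix()@Rt
              Rm=rz(d2(psi/2))@Rm
              c=B+[0,0,.15]+np.array(dp)
              T1=track(L[-1],c+Rm[:,2]*.019,Rm,6)
              if T1 is None: continue
              T2=track(T1[-1],c+Ri[:,2]*.019,Ri,6)
              if T2 is not None: ok.append((psi,dp[1],sgn,T2[-1].round(2).tolist()))
        to=track(q0,B+z*.019+[0,0,.15]-z*.12,Rt,8)
        print(th,pi,ro,q.round(2),'from now',to is not None,len(ok),ok[:3])
E
time timeout 560 python3 plan2.py
```

```text
-90 15 180 [ 0.54  0.64 -0.88  1.02 -1.34 -1.53] from now True 6 [(-60, 0, -1, [0.25, 0.95, -0.06, 0.38, -2.36, 1.78]), (-60, 0.1, -1, [0.4, 0.85, -0.09, 0.18, -2.46, 1.68]), (-30, 0, -1, [0.42, 0.83, -0.46, 0.69, -2.06, 1.76])]
-90 25 0 [ 0.51  0.53 -0.88  1.   -1.22  1.72] from now True 3 [(-60, 0, 1, [0.24, 1.01, -0.11, 0.4, -2.43, -1.38]), (-60, 0.1, 1, [0.4, 0.9, -0.15, 0.19, -2.52, -1.47]), (-30, 0.1, 1, [0.6, 0.82, -0.49, 0.52, -2.24, -1.43])]
-90 25 180 [ 0.51  0.53 -0.88  1.   -1.22 -1.42] from now True 6 [(-60, 0, -1, [0.24, 1.01, -0.11, 0.4, -2.43, 1.76]), (-60, 0.1, -1, [0.4, 0.9, -0.15, 0.19, -2.52, 1.67]), (-30, 0, -1, [0.4, 0.91, -0.49, 0.71, -2.14, 1.7])]
-90 35 0 [ 0.47  0.44 -0.87  0.96 -1.1   1.84] from now True 2 [(-60, 0, 1, [0.23, 1.06, -0.17, 0.41, -2.5, -1.41]), (-60, 0.1, 1, [0.4, 0.96, -0.22, 0.19, -2.57, -1.48])]
-90 35 180 [ 0.47  0.44 -0.87  0.96 -1.1  -1.3 ] from now True 6 [(-60, 0, -1, [0.23, 1.06, -0.17, 0.41, -2.5, 1.73]), (-60, 0.1, -1, [0.4, 0.96, -0.22, 0.19, -2.57, 1.66]), (-30, 0, -1, [0.37, 0.98, -0.52, 0.71, -2.24, 1.63])]
15 15 0 [-1.    0.5 
[... 2983 characters left out ...]
5 -1.27 -2.42] from now False 7 [(-30, 0, -1, [-1.03, 0.8, -0.65, -1.9, -1.97, 1.45]), (0, 0, -1, [-0.94, 0.76, -0.3, -1.66, -2.03, 1.01]), (0, 0.1, -1, [-0.89, 0.63, -0.53, -1.66, -2.01, 1.11])]
45 35 0 [-0.67  0.36 -0.31 -1.13 -1.12  0.53] from now True 9 [(-60, 0, 1, [-0.82, 1.17, -0.86, -2.28, -2.54, -1.14]), (-30, 0, 1, [-0.96, 0.95, -0.6, -1.93, -2.17, -1.6]), (-30, 0.1, 1, [-0.85, 0.95, -0.82, -1.89, -2.26, -1.34])]
45 35 180 [-0.67  0.36 -0.31 -1.13 -1.12 -2.61] from now False 7 [(-30, 0, -1, [-0.96, 0.95, -0.6, -1.93, -2.17, 1.54]), (0, 0, -1, [-0.91, 0.88, -0.29, -1.73, -2.17, 1.08]), (0, 0.1, -1, [-0.84, 0.77, -0.52, -1.71, -2.17, 1.23])]
real	1m24.541s
user	1m24.739s
sys	0m0.131s
```

```bash
python3 - <<'E'
from h import *
im=bot.camera("wrist");cv2.imwrite("pics/w1.png",im[:,:,::-1])
print(bot.camera_params("wrist"))
E
```

```text
{'fovy': 66.70211266201626, 'cx': 318.4425549297238, 'cy': 199.6033947491789, 'rvec': array([ 0.7434371 , -2.69547249,  0.12874066]), 'tvec': array([0.4689043 , 0.24905592, 0.34173273])}
```

View pics/w1.png

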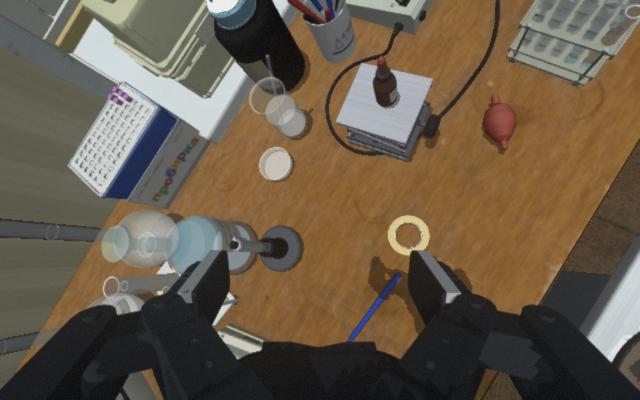

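The wrist view shows the bottle standing on the jack at (385,85), the jack plate around (385,100), and the torch and stand at (260,245). All bystanders are clear of the route. Next I'll refine the positions and head to a pre-grasp (heading 30°, pitch 25°).

```bash
cat > meas.py <<'E'
from h import *
def meas(cams,names):
    obs={n:[] for n in names}
    for c in cams:
        bot.camera(c);Pm=KRt(c)
        for n in names:
            r=bot.tip_of(c,n)
            if r and r[0]['confidence']>.4:
                u=r[0]['xy'];obs[n].append((c,u[0]*640,u[1]*400,Pm))
    for n in names:
        z={'bottle':.09,'bottle_mid':.122,'jack_top':.09,'stand_rim':.068,'torch_stand':0,'torch':.018}.get(n,0)
        print(n,[(c,atz(c,u,v,z,Pm).round(4)[:2].tolist()) for c,u,v,Pm in obs[n]])
        if len(obs[n])>1:print('   tri',tri(*[ray(c,u,v,Pm) for c,u,v,Pm in obs[n]]).round(4))
E
python3 - <<'E'
from meas import *
from fk import rot
meas(["wrist"],["bottle","bottle_mid","jack_top","stand_rim","torch_stand"])
Rt=rot(np.radians(30),np.radians(25));goal([.42,-.205,.2],Rt)
E
```

```text
bottle [('wrist', [0.5267, -0.1533])]
bottle_mid [('wrist', [0.5255, -0.1527])]
jack_top [('wrist', [0.5267, -0.1467])]
stand_rim [('wrist', [0.5763, 0.1345])]
torch_stand [('wrist', [0.5697, 0.14])]
turn [-0.3106 -0.1005  0.537 ] shift [ 1.4564 -1.1739  1.5716] t 4.075
```

```bash
python3 -m handwheel '[[-0.03,-0.01,0.05,0.2,-0.15,0.2,1],[-0.06,-0.02,0.1,0.4,-0.3,0.4,1],[-0.09,-0.03,0.16,0.6,-0.45,0.6,1],[-0.12,-0.04,0.21,0.73,-0.59,0.79,1],[-0.155,-0.05,0.27,0.73,-0.59,0.79,1],[-0.155,-0.05,0.27,0.73,-0.59,0.79,1]]'; python3 - <<'E'
from h import *
from fk import rot
Rt=rot(np.radians(30),np.radians(25));goal([.42,-.205,.2],Rt)
print(bot.read_state()['q'].round(2))
E
```

```text
time_s: 4.82
ee_pos: [0.4191, -0.0807, 0.2763]
ee_rot: [2.711, 0.499, 2.803]
force: [-1.4, -0.4, -0.8]
grip_width: 0.0853
turn [-0.1543 -0.0481  0.2662] shift [-0.0042 -1.1886  0.2534] t 4.825
[ 0.03 -0.38 -0.64 -0.36 -0.73 -0.06]
```

```bash
python3 -m handwheel '[[-0.03,-0.01,0.05,0,-0.3,0.1,1],[-0.06,-0.02,0.1,0,-0.6,0.2,1],[-0.09,-0.03,0.16,0,-0.9,0.25,1],[-0.12,-0.04,0.21,0,-1,0.25,1],[-0.154,-0.048,0.266,0,-1,0.25,1],[-0.154,-0.048,0.266,0,-1,0.25,1],[-0.154,-0.048,0.266,0,-1,0.25,1]]'; python3 - <<'E'
from meas import *
from fk import rot
Rt=rot(np.radians(30),np.radians(25));z=Rt[:,2]
print(bot.read_state()['q'].round(2))
meas(["wrist","top","scene"],["bottle","bottle_mid","jack_top"])
im=bot.camera("wrist");cv2.imwrite("pics/w2.png",im[:,:,::-1])
for c in ("wrist",):
    for n in ("bottle",):
        for m in bot.masks_of(c,n)[:2]: print(c,n,m['confidence'],np.array(m['box'])*[640,400,640,400])
B=np.array([.523,-.150,.135])
goal(B+.019*z-.09*z,Rt);goal(B+.019*z,Rt)
print(proj("wrist",[[.523,-.15,.09],[.523,-.15,.15],[.523,-.15,.187]]))
E
```

```text
time_s: 5.7
ee_pos: [0.4212, -0.1846, 0.208]
ee_rot: [2.006, -0.003, 2.091]
force: [0.2, -0.4, 0.1]
grip_width: 0.0852
[-1.05  0.19 -0.47 -1.22 -1.31  0.6 ]
bottle [('wrist', [0.5199, -0.153]), ('top', [0.5139, -0.1572]), ('scene', [0.5279, -0.155])]
   tri [ 0.5186 -0.1538  0.0924]
bottle_mid [('wrist', [0.5221, -0.1487]), ('top', [0.5249, -0.1451]), ('scene', [0.5187, -0.1523])]
   tri [ 0.5215 -0.1485  0.1224]
jack_top [('wrist', [0.5239, -0.1429]), ('top', [0.5216, -0.1465]), ('scene', [0.5341, -0.1382])]
   tri [ 0.5273 -0.1418  0.0897]
turn [-0.0004 -0.0001  0.0005] shift [-0.1761 -0.1873  0.4559] t 6.4
turn [-0.0004 -0.0001  0.0005] shift [-0.1764 -0.1864  1.2059] t 6.4
[[295.89329804 119.59788298]
 [295.10846254 183.94496847]
 [294.59756092 225.83276583]]
```

View pics/w2.png

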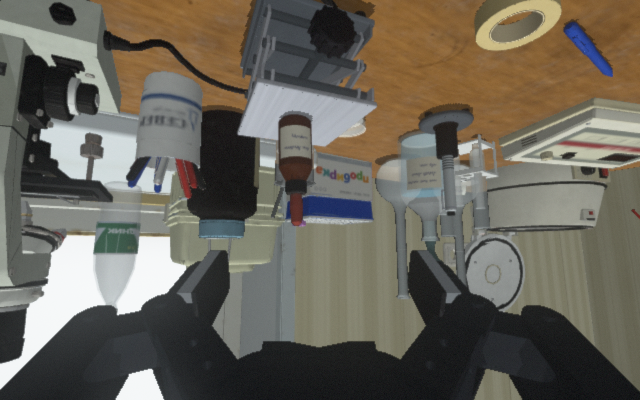

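```bash
python3 - <<'E'
from h import *
K,r,t=KRt("wrist");s=bot.read_state();C=R.from_euler('xyz',s['ee_rot']).as_matrix()
c=-r.T@t;print(c,C.T@(c-s['ee_pos']),(C.T@r.T).round(3))
E
```

```text
[ 0.2843757  -0.26405129  0.20427002] [-0.0004601  -0.07133592 -0.14247326] [[ 1.    -0.001 -0.   ]
 [ 0.001  0.959  0.282]
 [ 0.    -0.282  0.959]]
```

```bash
python3 -m handwheel '[[0,0,0,-0.172,-0.187,0.2,1],[0,0,0,-0.172,-0.187,0.45,1],[0,0,0,-0.172,-0.187,0.45,1],[0,0,0,-0.172,-0.187,0.45,1]]'; python3 - <<'E'
from meas import *
from fk import rot
Rt=rot(np.radians(30),np.radians(25));z=Rt[:,2]
im=bot.camera("wrist")
m=bot.masks_of("wrist","bottle")[0];print(m['confidence'],np.array(m['box'])*[640,400,640,400])
B=np.array([.522,-.150,.135])
print(proj("wrist",[B-[0,0,.045],B+[0,0,.015],B+[0,0,.052]]))
mk=m['mask']
for r in range(0,400,12):
    w=np.where(mk[r])[0]
    if len(w): print(r,w.min(),w.max(),(w.min()+w.max())/2)
goal(B+.019*z,Rt)
E
```

```text
time_s: 6.9
ee_pos: [0.4662, -0.182, 0.1653]
ee_rot: [2.009, 0.001, 2.096]
force: [-0.5, 0.3, 0.2]
grip_width: 0.0853
0.85 [297.088 146.52   41.792 136.4  ]
[[319.42994677 151.29459412]
 [319.35983332 230.16837903]
 [319.31368116 282.08704008]]
156 297 336 316.5
168 298 336 317.0
180 298 337 317.5
192 298 337 317.5
204 298 338 318.0
216 301 335 318.0
228 307 331 319.0
240 307 332 319.5
252 313 327 320.0
264 313 327 320.0
276 314 327 320.5
turn [-0.0004  0.      0.0008] shift [ 0.0012 -0.0041  0.7538] t 7.0
```

```bash
python3 -m handwheel '[[0,0,0,0,0,0.35,1],[0,0,0,0,0,0.754,1],[0,0,0,0,0,0.754,1],[0,0,0,0,0,0.754,1],[0,0,0,0,0,0.754,0],[0,0,0,0,0,0.754,0],[0,0,0,0,0,0.754,0],[0,0,0,0,0,0.754,0],[0,0,0,0,0,0.754,0],[0,0,0,0,0,0.754,0]]' 40; python3 - <<'E'
from fk import *
d2=np.radians
Rt=rot(d2(30),d2(25));z=Rt[:,2];h=np.array([np.cos(d2(30)),np.sin(d2(30)),0])
s=bot.read_state();C=R.from_euler('xyz',s['ee_rot']).as_matrix()
print('lift shift',C.T@[0,0,.115]/.12,'h in tool',C.T@h)
# inversion track about the grasp point, in place lifted
L=track(s['q'],s['ee_pos']+[0,0,.115],C,4);q=L[-1]
c=s['ee_pos']+[0,0,.115]-z*.019
for k in (30,60,90,120,150,180):
    Rk=R.from_rotvec(h*d2(k)).as_matrix()@C
    T=track(q,c+Rk[:,2]*.019,Rk,3);q=T[-1];print(k,q.round(2),[l.round(2).tolist() for l in links(q)[1:]])
    # shift in tool axes from lifted pose
    print('  shift',(C.T@(c+Rk[:,2]*.019-s['ee_pos']-[0,0,.115])/.12).round(3))
E
```

```text
time_s: 8.25
ee_pos: [0.5374, -0.1416, 0.1277]
ee_rot: [2.008, 0.003, 2.095]
force: [-0.3, -1.8, 3.6]
grip_width: 0.0277
lift shift [-0.00264536  0.86819155 -0.40575758] h in tool [-8.07134466e-04  4.23398668e-01  9.05943109e-01]
30 [-0.8   0.28 -0.27 -1.25 -1.36 -0.05] [[0.39, -0.4, 0.54], [0.28, -0.38, 0.38]]
  shift [ 0.033  0.008 -0.004]
60 [-0.84  0.43 -0.19 -1.29 -1.59 -0.45] [[0.42, -0.47, 0.48], [0.31, -0.42, 0.33]]
  shift [ 0.058  0.03  -0.014]
90 [-0.88  0.58 -0.16 -1.39 -1.77 -0.81] [[0.43, -0.52, 0.39], [0.32, -0.44, 0.25]]
  shift [ 0.067  0.061 -0.028]
120 [-0.92  0.7  -0.2  -1.51 -1.89 -1.16] [[0.41, -0.53, 0.29], [0.31, -0.42, 0.18]]
  shift [ 0.058  0.091 -0.043]
150 [-0.95  0.79 -0.3  -1.63 -1.96 -1.51] [[0.37, -0.52, 0.21], [0.28, -0.38, 0.12]]
  shift [ 0.033  0.113 -0.053]
180 [-0.99  0.84 -0.45 -1.75 -1.98 -1.87] [[0.32, -0.48, 0.15], [0.24, -0.31, 0.1]]
  shift [-0.     0.121 -0.057]
```

```bash
python3 -m handwheel '[[0,0,0,0,0.22,-0.1,0],[0,0,0,0,0.5,-0.23,0],[0,0,0,0,0.87,-0.406,0],[0,0,0,0,0.87,-0.406,0],[0,0,0,0,0.87,-0.406,0]]'; python3 - <<'E'
from fk import *
d2=np.radians
s=bot.read_state();C=R.from_euler('xyz',s['ee_rot']).as_matrix();z=C[:,2];h=np.array([np.cos(d2(30)),np.sin(d2(30)),0])
q=s['q'];c=s['ee_pos']-z*.019
for k in range(20,181,20):
    Rk=R.from_rotvec(h*d2(k)).as_matrix()@C
    p=c+Rk[:,2]*.019+[0,0,min(k/80,1)*.12]
    T=track(q,p,Rk,3)
    if T is None: print('fail',k);break
    q=T[-1];print(k,q.round(2),[l.round(2).tolist() for l in links(q)[1:]],(C.T@(p-s['ee_pos'])/.12).round(3))
im=bot.camera("wrist");cv2.imwrite("pics/w3.png",im[:,:,::-1])
E
```

```text
time_s: 8.88
ee_pos: [0.537, -0.1408, 0.2426]
ee_rot: [2.008, 0.003, 2.096]
force: [-0.2, 0.5, -0.9]
grip_width: 0.0283
20 [-0.78  0.18 -0.28 -1.24 -1.3   0.02] [[0.37, -0.37, 0.58], [0.27, -0.35, 0.42]] [ 0.022  0.23  -0.108]
40 [-0.81  0.24 -0.19 -1.25 -1.48 -0.32] [[0.39, -0.41, 0.59], [0.29, -0.39, 0.43]] [ 0.042  0.467 -0.218]
60 [-0.84  0.29 -0.13 -1.3  -1.64 -0.63] [[0.4, -0.45, 0.58], [0.31, -0.42, 0.42]] [ 0.056  0.71  -0.332]
80 [-0.88  0.34 -0.1  -1.39 -1.77 -0.94] [[0.4, -0.48, 0.57], [0.32, -0.44, 0.4]] [ 0.063  0.956 -0.447]
100 [-0.91  0.42 -0.13 -1.48 -1.86 -1.18] [[0.39, -0.51, 0.51], [0.32, -0.44, 0.34]] [ 0.063  0.977 -0.457]
120 [-0.94  0.48 -0.19 -1.57 -1.92 -1.41] [[0.38, -0.52, 0.45], [0.31, -0.42, 0.3]] [ 0.055  0.997 -0.466]
140 [-0.97  0.52 -0.27 -1.66 -1.95 -1.65] [[0.35, -0.52, 0.39], [0.29, -0.39, 0.26]] [ 0.04   1.013 -0.474]
160 [-1.    0.55 -0.37 -1.75 -1.96 -1.89] [[0.32, -0.5, 0.34], [0.27, -0.35, 0.23]] [ 0.02   1.024 -0.479]
180 [-1.03  0.54 -0.48 -1.82 -1.93 -2.15] [[0.29, -0.47, 0.32], [0.24, -0.31, 0.22]] [-0.003  1.027 -0.48 ]
```

View pics/w3.png

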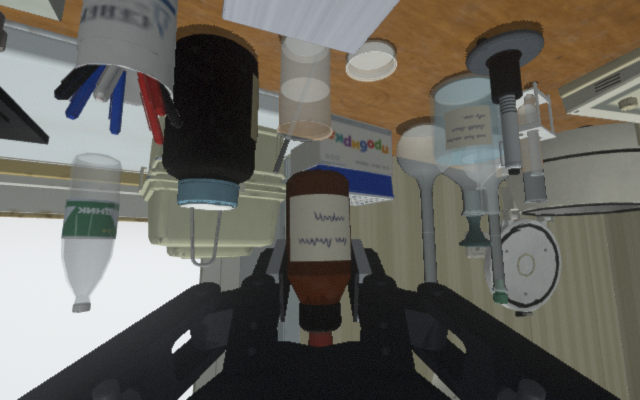

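Bottle is held, with the label and shoulder at (320,250) between the pads. Next I turn it over about the horizontal heading axis while rising.

```bash
python3 -m handwheel '[[0,0.023,0.05,0.01,0.11,-0.05,0],[0,0.047,0.1,0.02,0.23,-0.11,0],[0,0.07,0.15,0.03,0.35,-0.16,0],[0,0.093,0.2,0.04,0.47,-0.22,0],[0,0.117,0.25,0.05,0.59,-0.27,0],[0,0.14,0.3,0.055,0.71,-0.33,0],[0,0.163,0.35,0.06,0.83,-0.39,0],[0,0.187,0.4,0.063,0.95,-0.44,0],[0,0.21,0.45,0.063,0.97,-0.45,0],[0,0.233,0.5,0.063,0.98,-0.46,0],[0,0.257,0.55,0.06,0.99,-0.46,0],[0,0.28,0.6,0.055,0.997,-0.466,0]]'; python3 - <<'E'
from fk import *
s=bot.read_state();C=R.from_euler('xyz',s['ee_rot']).as_matrix();z=C[:,2];d2=np.radians
Rt=R.from_rotvec(np.array([np.cos(d2(30)),np.sin(d2(30)),0])*np.pi).as_matrix()@rot(d2(30),d2(25))
goal(np.array([.521,-.1495,.375])+Rt[:,2]*.019,Rt);print(s['q'].round(2))
E
```

```text
time_s: 10.42
ee_pos: [0.5338, -0.1356, 0.3722]
ee_rot: [-1.137, -1.053, -1.044]
force: [0.8, 0.6, -0.9]
grip_width: 0.0283
turn [3.000e-04 1.420e-01 3.036e-01] shift [ 0.1019 -0.0065 -0.0051] t 10.425
[-0.94  0.48 -0.18 -1.57 -1.92 -1.41]
```

```bash
python3 -m handwheel '[[0,0.023,0.05,0.02,0,0,0],[0,0.047,0.1,0.04,0,0,0],[0,0.07,0.15,0.06,0,0,0],[0,0.093,0.2,0.08,0,0,0],[0,0.117,0.25,0.1,0,0,0],[0,0.142,0.303,0.1,0,0,0],[0,0.142,0.303,0.1,0,0,0],[0,0.142,0.303,0.1,0,0,0],[0,0.142,0.303,0.1,0,0,0],[0,0.142,0.303,0.1,0,0,0]]'; python3 - <<'E'
from fk import *
s=bot.read_state();C=R.from_euler('xyz',s['ee_rot']).as_matrix();d2=np.radians
print('bottle axis now',C@rot(d2(30),d2(25)).T@[0,0,1],s['q'].round(2))
im=bot.camera("scene");cv2.imwrite("pics/s4.png",im[100:300,250:500,::-1].repeat(2,0).repeat(2,1))
E
```

```text
time_s: 11.68
ee_pos: [0.537, -0.1408, 0.3826]
ee_rot: [-1.135, -0.003, -1.048]
force: [-0.9, 0.5, -0.7]
grip_width: 0.0283
bottle axis now [ 0.00125528 -0.00311223 -0.99999437] [-1.03  0.53 -0.48 -1.83 -1.93 -2.16]
```

View pics/s4.png

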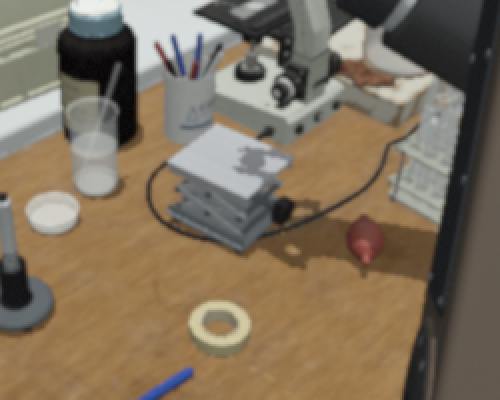

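The plate is empty and bystanders are undisturbed; the bottle is upside down above it (axis z = -1.000). Now I turn it back.

```bash
python3 -m handwheel '[[0,-0.023,-0.05,0,0,0,0],[0,-0.047,-0.1,0,0,0,0],[0,-0.07,-0.15,0,0,0,0],[0,-0.093,-0.2,0,0,0,0],[0,-0.117,-0.25,0,0,0,0],[0,-0.14,-0.3,0,0,0,0],[0,-0.163,-0.35,0,0,0,0],[0,-0.187,-0.4,0,0,0,0],[0,-0.21,-0.45,0,0,0,0],[0,-0.233,-0.5,0,0,0,0],[0,-0.257,-0.55,0,0,0,0],[0,-0.28,-0.6,0,0,0,0]]'; python3 - <<'E'
from fk import *
d2=np.radians
goal([.537,-.141,.30],rot(d2(30),d2(25)));print(bot.read_state()['q'].round(2))
E
```

```text
time_s: 13.22
ee_pos: [0.537, -0.1408, 0.3828]
ee_rot: [2.009, -1.052, 2.093]
force: [0.1, 0.0, -0.7]
grip_width: 0.0282
turn [-2.000e-04 -1.414e-01 -3.035e-01] shift [-0.6002 -0.309   0.1436] t 13.225
[-0.85  0.24 -0.07 -1.31 -1.68 -0.74]
```

```bash
python3 -m handwheel '[[0,-0.023,-0.05,-0.1,-0.05,0.02,0],[0,-0.047,-0.1,-0.2,-0.1,0.05,0],[0,-0.07,-0.15,-0.3,-0.15,0.07,0],[0,-0.093,-0.2,-0.4,-0.2,0.1,0],[0,-0.117,-0.25,-0.5,-0.25,0.12,0],[0,-0.141,-0.3035,-0.6,-0.31,0.144,0],[0,-0.141,-0.3035,-0.6,-0.31,0.144,0],[0,-0.141,-0.3035,-0.6,-0.31,0.144,0]]'; python3 - <<'E'
from fk import *
d2=np.radians
goal([.537,-.1415,.141],rot(d2(30),d2(25)));goal([.537,-.1415,.1277],rot(d2(30),d2(25)))
E
```

```text
time_s: 14.22
ee_pos: [0.5371, -0.141, 0.3007]
ee_rot: [2.007, -0.003, 2.096]
force: [0.5, 0.6, -1.5]
grip_width: 0.0282
turn [ 0.0001 -0.0008 -0.0006] shift [-0.0069 -1.2075  0.559 ] t 14.225
turn [ 0.0001 -0.0008 -0.0006] shift [-0.0072 -1.308   0.6058] t 14.225
```

```bash
python3 -m handwheel '[[0,0,0,0,-0.5,0.23,0],[0,0,0,0,-1,0.463,0],[0,-0.001,-0.001,-0.007,-1,0.463,0],[0,-0.001,-0.001,-0.007,-1,0.463,0]]'; python3 - <<'E'
from fk import *
d2=np.radians
goal([.537,-.1415,.130],rot(d2(30),d2(25)));goal([.537,-.1415,.1277],rot(d2(30),d2(25)))
bot.camera("wrist")
m=bot.masks_of("wrist","bottle")[0];mk=m['mask'];b=np.array(m['box'])*[640,400,640,400];print(b)
for r in np.linspace(b[1]+4,b[1]+b[3]-4,8).astype(int):
    w=np.where(mk[r])[0];print(r,w.min(),w.max())
E
```

```text
time_s: 14.72
ee_pos: [0.5378, -0.1426, 0.1694]
ee_rot: [2.006, 0.0, 2.094]
force: [0.6, -0.6, -0.2]
grip_width: 0.028
turn [ 0.0003  0.0002 -0.    ] shift [ 0.0111 -0.2985  0.1371] t 14.725
turn [ 0.0003  0.0002 -0.    ] shift [ 0.0111 -0.3159  0.1452] t 14.725
[288.128 168.4    60.48  175.6  ]
172 297 337
196 286 348
220 286 350
244 286 350
268 287 350
292 295 342
316 300 341
340 308 332
```

Bottle hasn't slipped. I'll lower it to 0.5 mm above the pickup height in steps and watch the force.

```bash
python3 -m handwheel '[[0,0,0,0.011,-0.15,0.07,0],[0,0,0,0.011,-0.25,0.115,0],[0,0,0,0.011,-0.295,0.136,0],[0,0,0,0.011,-0.312,0.144,0],[0,0,0,0.011,-0.312,0.144,0],[0,0,0,0.011,-0.312,0.144,0]]'
```

```text
time_s: 15.58
ee_pos: [0.5377, -0.1417, 0.1309]
ee_rot: [2.005, 0.007, 2.095]
force: [-0.2, 0.8, -0.3]
grip_width: 0.028
```

```bash
python3 -m handwheel '[[0,-0.002,0,0,-0.012,0.005,0],[0,-0.002,0,0,-0.012,0.005,0]]';python3 -m handwheel '[[0,-0.001,0,0,-0.012,0.005,0],[0,-0.001,0,0,-0.012,0.005,0]]'
```

```text
time_s: 15.82
ee_pos: [0.5375, -0.1416, 0.1293]
ee_rot: [2.005, 0.009, 2.089]
force: [-0.4, -0.1, -0.3]
grip_width: 0.0282
time_s: 16.08
ee_pos: [0.5376, -0.1417, 0.1278]
ee_rot: [2.004, 0.01, 2.086]
force: [-0.3, 0.3, 0.3]
grip_width: 0.0282
```

```bash
python3 -m handwheel '[[0,0,0,0,-0.008,0.004,0],[0,0,0,0,-0.008,0.004,0]]';python3 -m handwheel '[[0,0,0,0,-0.004,0.002,0],[0,0,0,0,-0.004,0.002,0]]'; python3 - <<'E'
from h import *
s=bot.read_state();C=R.from_euler('xyz',s['ee_rot']).as_matrix();print(C.round(3))
im=bot.camera("wrist");cv2.imwrite("pics/w5.png",im[60:360,200:440,::-1].repeat(2,0).repeat(2,1))
E
```

```text
time_s: 16.32
ee_pos: [0.538, -0.1415, 0.1278]
ee_rot: [2.002, 0.011, 2.086]
force: [-1.1, -0.1, 7.1]
grip_width: 0.0277
time_s: 16.58
ee_pos: [0.5382, -0.1414, 0.1278]
ee_rot: [2.001, 0.011, 2.087]
force: [-2.3, -0.2, 5.1]
grip_width: 0.0283
[[-0.493  0.358  0.793]
 [ 0.87   0.215  0.444]
 [-0.011  0.909 -0.417]]
```

View pics/w5.png

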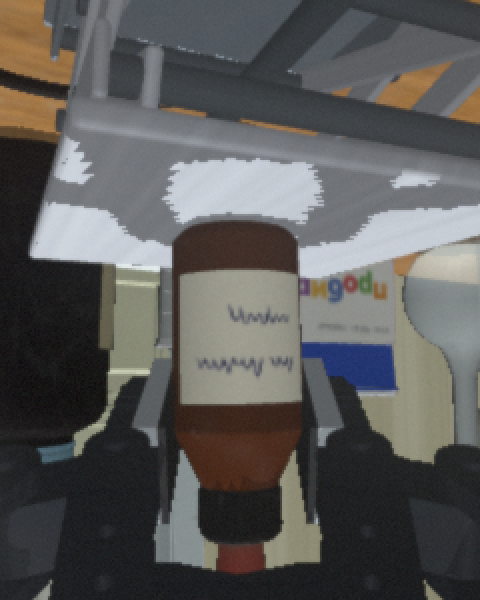

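The bottle's base is on the plate with about 5 N of contact. Release and back out.

```bash
python3 -m handwheel '[[0,0,0,0,0,0,0.4],[0,0,0,0,0,0,0.6],[0,0,0,0,0,0,1],[0,0,0,0,0,0,1],[0,0,0,0,0,0,1],[0,0,0,0,0,0,1]]'; python3 -m handwheel '[[0,0,0,0,0,-0.2,1],[0,0,0,0,0,-0.5,1],[0,0,0,0,0,-0.9,1],[0,0,0,0,0,-0.9,1]]'; python3 - <<'E'
from meas import *
bot.camera("wrist")
m=bot.masks_of("wrist","bottle")[0];mk=m['mask'];b=np.array(m['box'])*[640,400,640,400];print(b)
for r in np.linspace(b[1]+4,b[1]+b[3]-4,7).astype(int):
    w=np.where(mk[r])[0];print(r,w.min(),w.max())
for x,y in [(.522,-.150),(.525,-.148)]:print(proj("wrist",[[x,y,.09],[x,y,.187]]))
meas(["wrist","top","scene"],["bottle","bottle_mid","jack_top","torch_stand","stand_rim"])
E
```

```text
time_s: 17.38
ee_pos: [0.5382, -0.1414, 0.1278]
ee_rot: [2.001, 0.011, 2.087]
force: [-0.3, 0.3, -0.3]
grip_width: 0.0852
time_s: 17.88
ee_pos: [0.4508, -0.1915, 0.1743]
ee_rot: [2.002, 0.014, 2.085]
force: [0.7, -0.3, -0.0]
grip_width: 0.0853
[300.608 141.6    38.592 126.   ]
145 308 331
165 302 338
184 303 339
204 302 336
224 309 332
243 313 328
263 316 326
[[321.00509226 147.41077194]
 [319.7156638  268.68286956]]
[[321.29159799 148.77511987]
 [320.03823728 268.31487112]]
bottle [('wrist', [0.5246, -0.1502]), ('top', [0.5122, -0.1212]), ('scene', [0.5254, -0.1576])]
   tri [ 0.5167 -0.1395  0.0945]
bottle_mid [('wrist', [0.5238, -0.1493]), ('top', [0.5201, -0.1409]), ('scene', [0.5144, -0.1441])]
   tri [ 0.5201 -0.1463  0.1203]
jack_top [('wrist', [0.5252, -0.1454]), ('top', [0.523, -0.1441]), ('scene', [0.5389, -0.153])]
   tri [ 0.5266 -0.1444  0.0936]
torch_stand [('wrist', [0.5906, 0.1521]), ('top', [0.5775, 0.1364]), ('scene', [0.5758, 0.139])]
   tri [0.5777 0.1373 0.0031]
stand_rim [('wrist', [0.586, 0.1469]), ('top', [0.574, 0.1362]), ('scene', [0.5852, 0.1333])]
   tri [0.5769 0.1356 0.0721]
```

```bash
cat > plan3.py <<'E'
from plan import *
T=np.array([.576,.136,.098]);M=np.array([.523,-.150,.122]);q0=bot.read_state()['q']
p0=bot.read_state()['ee_pos']
for th in (-30,0,20,40,60):
  for pi in (10,25,40):
    for ro in (0,180):
      Rt=rot(d2(th),d2(pi),d2(ro));z=Rt[:,2];pre=T+z*.019-z*.12+[0,0,.05]
      Q=track(q0,p0+[-.03,.0,.12],rot(d2(30),d2(25)),3)
      Q=track(Q[-1],(pre+p0)/2+[-.0,0,.1],Rt,8) if Q is not None else None
      Q=track(Q[-1],pre,Rt,3) if Q is not None else None
      Q=track(Q[-1],T+z*.019,Rt,4) if Q is not None else None
      if Q is None: continue
      qg=Q[-1];U=track(qg,T+z*.019+[0,0,.12],Rt,4)
      if U is None: continue
      a=Rt.T@[0,0,1]
      print('GRASP',th,pi,ro,qg.round(2),[l.round(2).tolist() for l in links(qg)[1:]])
      for g in (60,90,120,150,180):
        e=np.array([np.cos(d2(g)),np.sin(d2(g)),0])
        w=np.cross([0,0,1],e);R0=R.from_rotvec(w*np.pi/2).as_matrix()@Rt
        for b in range(0,360,30):
          Rf=R.from_rotvec(e*d2(b)).as_matrix()@R0
          if Rf[2,2]>-.1: continue
          F=track(U[-1],M+e*.127+Rf[:,2]*.019+[0,0,.08],Rf,10)
          F=track(F[-1],M+e*.127+Rf[:,2]*.019,Rf,3) if F is not None else None
          if F is None: continue
          q=F[-1];m=np.minimum(q-LO,HI-q).min();e_,f,wr=links(q)
          cam=M+e*.127+Rf[:,2]*.019+Rf@[0,-.071,-.142]
          print('  g',g,'b',b,'marg',m.round(2),'z',Rf[:,2].round(2),'f,w',f.round(2).tolist(),wr.round(2).tolist(),'cam',cam.round(2))
E
time timeout 570 python3 plan3.py
```

```text
GRASP 20 25 0 [-0.39  0.48 -0.87 -2.31 -0.98  1.39] [[0.35, -0.15, 0.28], [0.27, 0.03, 0.25]]
  g 60 b 90 marg 0.86 z [-0.81 -0.02 -0.58] f,w [0.85, 0.16, 0.35] [0.87, -0.03, 0.33] cam [ 0.67 -0.1   0.21]
  g 60 b 120 marg 0.57 z [-0.98  0.08 -0.16] f,w [0.94, 0.12, 0.23] [0.94, -0.07, 0.18] cam [ 0.7  -0.12  0.15]
  g 90 b 90 marg 0.63 z [-0.31 -0.42 -0.85] f,w [0.52, 0.28, 0.39] [0.63, 0.13, 0.42] cam [ 0.57 -0.04  0.25]
  g 90 b 120 marg 0.96 z [-0.69 -0.42 -0.58] f,w [0.68, 0.3, 0.31] [0.77, 0.13, 0.33] cam [ 0.63 -0.04  0.21]
  g 90 b 150 marg 0.89 z [-0.89 -0.42 -0.16] f,w [0.76, 0.3, 0.17] [0.84, 0.13, 0.18] cam [ 0.66 -0.04  0.15]
  g 120 b 120 marg 0.22 z [-0.06 -0.52 -0.85] f,w [0.32, 0.24, 0.38] [0.48, 0.14, 0.42] cam [ 0.51 -0.03  0.25]
  g 120 b 150 marg 0.49 z [-0.39 -0.71 -0.58] f,w [0.44, 0.32, 0.3] [0.6, 0.21, 0.33] cam [0.56 0.   0.21]
  g 150 b 60 marg 0.16 z [ 0.79  0.53 -0.31] f,w [0.25, -0.4, 0.31] [0.13, -0.27, 0.23] cam [ 0.36 -0.21  0.17]
  g 150 b 90 marg 0.3 z [ 0.66  0.29 -0.69] f,w [0.32, -0.18, 0.5] [0.18, -0.19, 0.37] cam [ 0.38 -0.17  0.23]
  g 180 b 9
[... 13648 characters left out ...]
.26]
  g 90 b 60 marg 0.65 z [-0.38 -0.64 -0.66] f,w [0.52, 0.33, 0.32] [0.66, 0.2, 0.36] cam [0.59 0.   0.24]
  g 90 b 90 marg 0.9 z [-0.66 -0.64 -0.38] f,w [0.63, 0.35, 0.23] [0.76, 0.2, 0.26] cam [0.64 0.   0.19]
  g 120 b 90 marg 0.15 z [-0.01 -0.75 -0.66] f,w [0.28, 0.26, 0.32] [0.46, 0.23, 0.36] cam [0.51 0.02 0.24]
  g 120 b 120 marg 0.37 z [-0.25 -0.89 -0.38] f,w [0.37, 0.34, 0.23] [0.55, 0.27, 0.26] cam [0.55 0.04 0.19]
  g 180 b 60 marg 0.15 z [ 0.64  0.66 -0.38] f,w [0.31, -0.46, 0.36] [0.17, -0.39, 0.26] cam [ 0.37 -0.27  0.19]
  g 180 b 90 marg 0.11 z [ 0.64  0.38 -0.66] f,w [0.31, -0.3, 0.48] [0.17, -0.29, 0.36] cam [ 0.37 -0.22  0.24]
real	1m45.115s
user	1m26.952s
sys	0m0.316s
```

Choosing torch grasp heading 40°, pitch 25°, then final lens direction from the robot side (γ=180°). First up and across.

```bash
python3 -m handwheel '[[0,0,0,0,0.3,-0.3,1],[0,0,0,0,0.7,-0.6,1],[0,0,0,0,0.9,-0.7,1],[0,0,0,0,0.9,-0.7,1]]'; python3 - <<'E'
from fk import *
d2=np.radians;Rt=rot(d2(40),d2(25));z=Rt[:,2];T=np.array([.576,.136,.098])
goal(T-.12*z+[0,0,.04],Rt)
q=bot.read_state()['q'];Q=track(q,T-.12*z+[0,0,.04],Rt,8);print(q.round(2));print(None if Q is None else Q[[4,8]].round(2))
E
```

```text
time_s: 19.38
ee_pos: [0.4248, -0.2039, 0.3086]
ee_rot: [2.001, 0.017, 2.087]
force: [0.7, 0.3, 0.4]
grip_width: 0.0853
turn [ 0.0014  0.0549 -0.0194] shift [ 1.695  -0.213   1.8607] t 19.375
[-1.04  0.03 -0.35 -1.17 -1.4   0.36]
[[-0.79  0.01 -0.53 -1.27 -1.21  0.45]
 [-0.5   0.1  -0.63 -1.46 -1.01  0.61]]
```

```bash
python3 -m handwheel '[[0,0.01,0,0.4,0.1,0.3,1],[0,0.02,-0.01,0.85,0.1,0.6,1],[0,0.027,-0.01,0.9,0.1,0.8,1],[0,0.027,-0.01,0.9,0.1,0.8,1]]'; python3 - <<'E'
from fk import *
d2=np.radians;Rt=rot(d2(40),d2(25));z=Rt[:,2];T=np.array([.576,.136,.098])
goal(T-.12*z+[0,0,.04],Rt)
E
```

```text
time_s: 19.88
ee_pos: [0.4518, -0.0631, 0.2762]
ee_rot: [2.003, 0.007, 2.179]
force: [-0.1, -0.4, -0.2]
grip_width: 0.0853
turn [ 0.0013  0.027  -0.0099] shift [ 0.6945 -0.2833  1.1156] t 19.875
```

```bash
python3 -m handwheel '[[0,0.01,-0.005,0.35,-0.05,0.3,1],[0,0.02,-0.01,0.6,-0.1,0.6,1],[0.001,0.027,-0.01,0.69,-0.2,0.85,1],[0.001,0.027,-0.01,0.69,-0.28,1,1],[0.001,0.027,-0.01,0.69,-0.28,1,1]]'; python3 - <<'E'
from meas import *
from fk import rot
d2=np.radians;Rt=rot(d2(40),d2(25));z=Rt[:,2];T=np.array([.576,.136,.098])
print(bot.read_state()['q'].round(2))
meas(["wrist"],["torch_stand","stand_rim","torch"])
im=bot.camera("wrist");cv2.imwrite("pics/w6.png",im[:,:,::-1])
m=bot.masks_of("wrist","torch")
for k in m[:2]: print(k['confidence'],np.array(k['box'])*[640,400,640,400])
mk=m[0]['mask']
for r in range(0,400,12):
    w=np.where(mk[r])[0]
    if len(w):print(r,w.min(),w.max(),end='; ')
Pm=KRt("wrist")
print(proj("wrist",[[.576,.136,h] for h in (.068,.098,.158)]).round(1))
goal(T+.019*z,Rt)
E
```

```text
time_s: 20.5
ee_pos: [0.4824, 0.0587, 0.1932]
ee_rot: [2.008, -0.004, 2.269]
force: [0.4, -0.1, 0.2]
grip_width: 0.0854
[-0.52  0.08 -0.64 -1.43 -1.04  0.6 ]
torch_stand [('wrist', [0.5856, 0.1416])]
stand_rim [('wrist', [0.5778, 0.1323])]
torch [('wrist', [0.5613, 0.1216])]
0.68 [305.92 112.8   22.08  99.4 ]
120 309 324; 132 309 324; 144 309 325; 156 309 325; 168 308 324; 180 306 324; 192 305 324; 204 310 323; [[319.1 117.6]
 [319.1 147.2]
 [319.  209.4]]
turn [0.0004 0.0004 0.0005] shift [ 6.0000e-04 -3.1080e-01  1.4195e+00] t 20.8
```

View pics/w6.png

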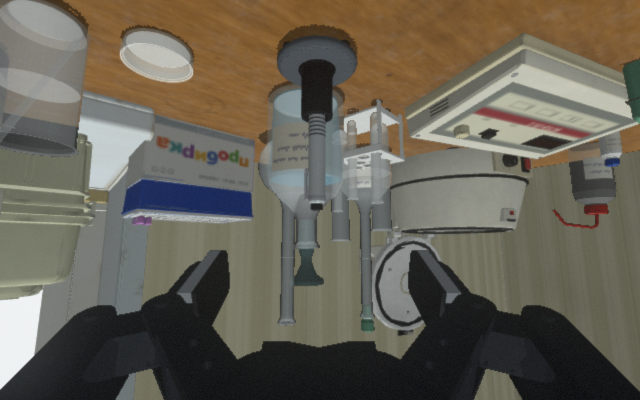

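```bash
python3 -m handwheel '[[0,0,0,-0.016,-0.15,0.3,1],[0,0,0,-0.016,-0.31,0.6,1],[0,0,0,-0.016,-0.31,0.8,1],[0,0,0,-0.016,-0.31,0.8,1]]'; python3 - <<'E'
from meas import *
from fk import rot
d2=np.radians;Rt=rot(d2(40),d2(25));z=Rt[:,2];T=np.array([.576,.1345,.098])
bot.camera("wrist")
m=bot.masks_of("wrist","torch");k=m[0];print(k['confidence'],np.array(k['box'])*[640,400,640,400])
mk=m[0]['mask']
for r in range(0,400,14):
    w=np.where(mk[r])[0]
    if len(w):print(r,w.min(),w.max(),end='; ')
print(proj("wrist",[[*T[:2],h] for h in (.068,.098,.158)]).round(1))
goal(T+.019*z,Rt)
E
```

```text
time_s: 21.3
ee_pos: [0.5391, 0.1025, 0.1207]
ee_rot: [2.006, 0.0, 2.269]
force: [-0.5, 0.7, 0.4]
grip_width: 0.0858
0.79 [300.416 176.2    32.32  135.68 ]
182 308 329; 196 307 329; 210 307 329; 224 307 329; 238 307 330; 252 302 329; 266 302 329; 280 302 329; 294 307 330; 308 310 325; [[320.5 174.7]
 [320.4 217.2]
 [320.4 307.9]]
turn [0.0005 0.0002 0.0007] shift [ 0.0065 -0.0054  0.6156] t 21.4
```

```bash
python3 -m handwheel '[[0,0,0,-0.006,-0.005,0.3,1],[0,0,0,-0.006,-0.005,0.6,1],[0,0,0,-0.006,-0.005,0.6,1],[0,0,0,-0.006,-0.005,0.6,1],[0,0,0,-0.006,-0.005,0.6,0],[0,0,0,-0.006,-0.005,0.6,0],[0,0,0,-0.006,-0.005,0.6,0],[0,0,0,-0.006,-0.005,0.6,0],[0,0,0,-0.006,-0.005,0.6,0],[0,0,0,-0.006,-0.005,0.6,0],[0,0,0,-0.006,-0.005,0.6,0]]' 50; python3 - <<'E'
from h import *
s=bot.read_state();C=R.from_euler('xyz',s['ee_rot']).as_matrix();print(s['ee_pos'],s['ee_pos']-.019*C[:,2],(C.T@[0,0,1]).round(4))
im=bot.camera("wrist");cv2.imwrite("pics/w7.png",im[60:360,200:440,::-1].repeat(2,0).repeat(2,1))
E
```

```text
time_s: 22.78
ee_pos: [0.589, 0.1434, 0.091]
ee_rot: [2.005, 0.002, 2.269]
force: [0.4, 0.3, 2.2]
grip_width: 0.0142
[0.58901307 0.14336976 0.09102219] [0.57580029 0.13230327 0.09901939] [-0.0024  0.9071 -0.4209]
```

View pics/w7.png

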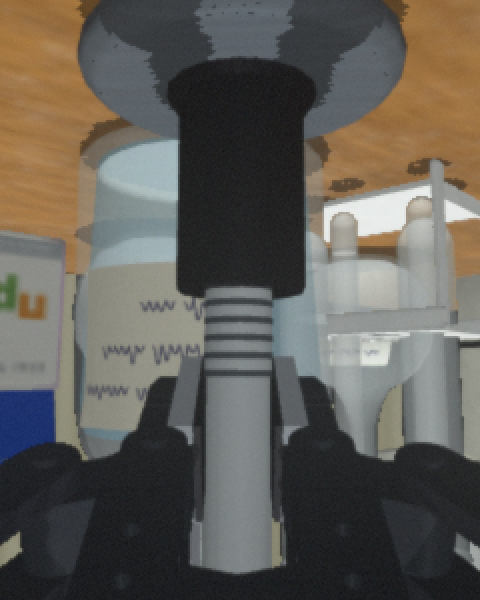

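```bash
python3 -m handwheel '[[0,0,0,0,0.15,-0.07,0],[0,0,0,0,0.3,-0.139,0],[0,0,0,0,0.45,-0.209,0],[0,0,0,0,0.65,-0.302,0],[0,0,0,0,0.85,-0.394,0],[0,0,0,0,0.85,-0.394,0],[0,0,0,0,0.85,-0.394,0]]'; cat > fin.py <<'E'
from fk import *
d2=np.radians
M=np.array([.523,-.150,.122])
def final(a,gam,bet,dist,up,th=40,pi=25,gl=.081):
    # a: torch tail axis in tool frame
    e=np.array([np.cos(d2(gam)),np.sin(d2(gam)),0]);Rt=rot(d2(th),d2(pi))
    # keep R from plan: rotate Rt so world z->e, twist beta
    Rf=R.from_rotvec(e*d2(bet)).as_matrix()@R.from_rotvec(np.cross([0,0,1],e)*np.pi/2).as_matrix()@Rt
    v=Rf@a; ax=np.cross(v,e);s=np.linalg.norm(ax)
    if s>1e-6: Rf=R.from_rotvec(ax/s*np.arcsin(s)).as_matrix()@Rf
    return M+e*(dist+gl)+[0,0,up]+Rf[:,2]*.019,Rf
E
python3 - <<'E'
from fin import *
s=bot.read_state();q=s['q'];a=rot(d2(40),d2(25)).T@[0,0,1]
print(q.round(2))
for gam in (165,180,195):
  for b in (90,105,120,135):
    p,Rf=final(a,gam,b,.115,.05);Q=track(q,p,Rf,14)
    if Q is None: print(gam,b,'x');continue
    p2,_=final(a,gam,b,.047,0);Q2=track(Q[-1],p2,Rf,5)
    if Q2 is None: print(gam,b,'x2');continue
    A=np.r_[Q,Q2];m=np.minimum(A-LO,HI-A).min().round(2);C=fk(P,q)[1]
    print(gam,b,m,'turn',(R.from_matrix(C.T@Rf).as_rotvec()/np.pi).round(3),'sh',(C.T@(p-s['ee_pos'])/.12).round(2),'z',Rf[:,2].round(2),'x',Rf[:,0].round(2),p.round(3))
E
```

```text
time_s: 23.7
ee_pos: [0.5883, 0.1438, 0.2028]
ee_rot: [2.006, 0.002, 2.269]
force: [-0.3, -0.6, -1.0]
grip_width: 0.0148
[-0.22  0.14 -0.51 -1.57 -0.8   0.51]
165 90 0.33 turn [ 0.094  0.123 -0.648] sh [-0.19 -1.53 -2.4 ] z [ 0.54  0.39 -0.74] x [-0.21 -0.79 -0.57] [ 0.344 -0.092  0.158]
165 105 0.06 turn [ 0.169  0.178 -0.673] sh [-0.21 -1.56 -2.42] z [ 0.49  0.19 -0.85] x [-0.24 -0.91 -0.34] [ 0.343 -0.096  0.156]
165 120 x
165 135 x
180 90 0.35 turn [-0.047  0.12  -0.653] sh [-0.43 -1.63 -2.68] z [ 0.42  0.69 -0.58] x [-0.   -0.64 -0.77] [ 0.335 -0.137  0.161]
180 105 0.43 turn [ 0.024  0.167 -0.696] sh [-0.45 -1.66 -2.69] z [ 0.42  0.52 -0.74] x [-0.   -0.82 -0.57] [ 0.335 -0.14   0.158]
180 120 0.36 turn [ 0.101  0.215 -0.732] sh [-0.48 -1.69 -2.7 ] z [ 0.42  0.31 -0.85] x [-0.   -0.94 -0.34] [ 0.335 -0.144  0.156]
180 135 0.04 turn [ 0.182  0.264 -0.76 ] sh [-0.51 -1.7  -2.72] z [ 0.42  0.08 -0.9 ] x [-0.   -1.   -0.09] [ 0.335 -0.148  0.155]
195 90 0.32 turn [-0.186  0.133 -0.625] sh [-0.74 -1.7  -2.91] z [ 0.2   0.9  -0.38] x [ 0.11 -0.41 -0.91] [ 0.337 -0.184  0.165]
195 105 0.29 turn [-0.122  0.172 -0.684] sh [-0.76 -1.74 -2.9 ] z [ 0.23  0.78 -0.58] x [ 0.17 -0.62 -0.77] [ 0.338 -0.186  0.161]
195 120 0.28 turn [-0.051  0.212 -0.738] sh [-0.79 -1.76 -2.9 ] z [ 0.27  0.61 -0.74] x [ 0.21 -0.79 -0.57] [ 0.339 -0.189  0.158]
195 135 0.33 turn [ 0.026  0.252 -0.785] sh [-0.82 -1.79 -2.91] z [ 0.33  0.41 -0.85] x [ 0.24 -0.91 -0.34] [ 0.34  -0.193  0.156]
```

```bash
python3 -m handwheel '[[0.002,0.01,-0.045,0,0,-0.2,0],[0.003,0.02,-0.09,0,0,-0.4,0],[0.005,0.03,-0.135,0,0,-0.6,0],[0.007,0.043,-0.18,-0.1,-0.1,-0.8,0],[0.008,0.056,-0.232,-0.15,-0.2,-1,0],[0.008,0.056,-0.232,-0.15,-0.2,-1,0]]'; python3 - <<'E'
from fin import *
s=bot.read_state();a=rot(d2(40),d2(25)).T@[0,0,1]
p,Rf=final(a,180,105,.115,.05);goal(p,Rf);print(s['q'].round(2))
E
```

```text
time_s: 24.45
ee_pos: [0.5084, 0.0523, 0.2301]
ee_rot: [2.19, 0.556, 2.802]
force: [0.6, 0.5, -1.7]
grip_width: 0.0146
turn [ 0.0165  0.1109 -0.4643] shift [ 1.022  -1.2164 -1.5801] t 24.45
[-0.4   0.06 -0.45 -1.22 -1.08  1.  ]
```

```bash
python3 -m handwheel '[[0.002,0.013,-0.05,0.1,-0.1,-0.16,0],[0.004,0.025,-0.1,0.2,-0.22,-0.3,0],[0.005,0.037,-0.15,0.3,-0.35,-0.46,0],[0.007,0.047,-0.2,0.4,-0.5,-0.62,0],[0.008,0.056,-0.24,0.5,-0.6,-0.79,0],[0.008,0.056,-0.24,0.5,-0.6,-0.79,0]]'; python3 - <<'E'
from fin import *
s=bot.read_state();a=rot(d2(40),d2(25)).T@[0,0,1]
p,Rf=final(a,180,105,.115,.05);goal(p,Rf);print(s['q'].round(2))
E
```

```text
time_s: 25.2
ee_pos: [0.4221, -0.0436, 0.1943]
ee_rot: [2.88, 0.869, -2.521]
force: [-0.5, 0.1, -0.0]
grip_width: 0.0139
turn [ 0.0077  0.055  -0.2255] shift [ 0.915  -0.0657 -0.6513] t 25.2
[-0.56  0.07 -0.45 -0.99 -1.21  1.75]
```

```bash
python3 -m handwheel '[[0.002,0.013,-0.05,0.2,-0.01,-0.16,0],[0.004,0.025,-0.1,0.4,-0.02,-0.3,0],[0.005,0.037,-0.15,0.6,-0.04,-0.46,0],[0.007,0.047,-0.2,0.8,-0.05,-0.6,0],[0.008,0.055,-0.2255,0.915,-0.065,-0.65,0],[0.008,0.055,-0.2255,0.915,-0.065,-0.65,0],[0.008,0.055,-0.2255,0.915,-0.065,-0.65,0]]'; python3 - <<'E'
from fin import *
from meas import meas
s=bot.read_state();a=rot(d2(40),d2(25)).T@[0,0,1]
p,Rf=final(a,180,105,.115,.05);goal(p,Rf);print(s['q'].round(2))
for c in ("wrist","scene","top"):
    im=bot.camera(c);cv2.imwrite(f"pics/{c}8.png",im[:,:,::-1])
    for t in ("torch","bottle"):
        for k in bot.masks_of(c,t)[:1]:
            mk=k['mask'].astype(np.uint8);pts=np.argwhere(mk)[:,::-1].astype(np.float32)
            l=cv2.fitLine(pts,cv2.DIST_HUBER,0,.01,.01).ravel();print(c,t,round(k['confidence'],2),np.array(k['box'])*[640,400,640,400],l.round(3))
C=R.from_euler('xyz',s['ee_rot']).as_matrix();g=s['ee_pos']-.019*C[:,2];ax=C@a
print('torch axis exp',ax,'lens',g-.081*ax)
for c in("wrist","scene","top"):print(c,proj(c,[g-.081*ax,g,g+.059*ax]).round(1).tolist())
w=np.hstack([cv2.imread("pics/wrist8.png")[50:400,120:520],cv2.imread("pics/top8.png")[100:275,260:460].repeat(2,0).repeat(2,1)]);cv2.imwrite("pics/m8.png",w)
E
```

```text
time_s: 26.08
ee_pos: [0.3356, -0.1393, 0.1578]
ee_rot: [-2.706, 0.613, -1.574]
force: [0.0, -0.3, -0.9]
grip_width: 0.0145
turn [-0.0003  0.0004 -0.0011] shift [ 0.0051  0.0023 -0.0063] t 26.075
[-0.72  0.06 -0.5  -0.81 -1.19  2.54]
wrist torch 0.97 [294.272  99.     47.168 246.8  ] [ 1.10000e-02 -1.00000e+00  3.18542e+02  2.22864e+02]
wrist bottle 0.57 [351.488   0.     43.52   22.68 ] [9.99000e-01 4.30000e-02 3.73275e+02 7.49000e+00]
scene torch 0.65 [411.776 168.92   64.128  35.28 ] [  0.886   0.464 440.861 185.116]
scene bottle 0.81 [362.496 143.68   13.12   39.4  ] [ 1.03000e-01 -9.95000e-01  3.69286e+02  1.63597e+02]
top torch 0.89 [384.192 251.12   13.312  82.92 ] [2.00000e-03 1.00000e+00 3.87987e+02 2.74179e+02]
top bottle 0.78 [373.696 180.4    19.072  15.2  ] [  0.895  -0.447 381.508 189.206]
torch axis exp [-9.99996428e-01  2.59623981e-03  6.35529933e-04] lens [ 0.4085561  -0.14939619  0.17181396]
wrist [[317.8, 107.1], [317.4, 273.5], [317.0, 414.5]]
scene [[412.1, 170.5], [446.0, 187.9], [473.3, 202.0]]
top [[387.8, 249.0], [389.0, 295.4], [389.8, 329.9]]
```

View pics/m8.png

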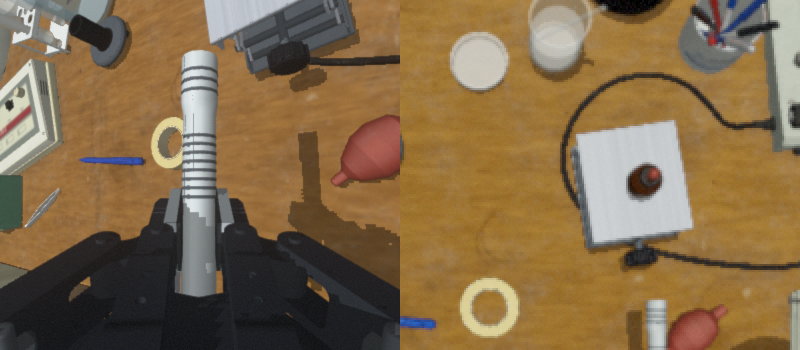

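The torch is level and aligned with the prediction (lens within about 3 mm in the top and scene views). Now the final approach.

```bash
python3 - <<'E'
from fin import *
s=bot.read_state();a=rot(d2(40),d2(25)).T@[0,0,1]
p,Rf=final(a,180,105,.09,0);goal(p,Rf)
p,Rf=final(a,180,105,.047,0);goal(p,Rf)
for c in("scene","top"):print(c,proj(c,[M-[0,0,.032],M,M+[0,0,.065]]).round(1).tolist())
E
```

```text
turn [-0.0003 -0.     -0.    ] shift [ 0.2403 -0.0441  0.396 ] t 26.525
turn [-0.0003 -0.     -0.    ] shift [ 0.2403 -0.3687  0.5477] t 26.525
scene [[367.8, 179.1], [368.7, 167.6], [370.6, 142.8]]
top [[379.7, 191.3], [382.2, 189.1], [387.7, 184.0]]
```

```bash
python3 -m handwheel '[[0,0,0,0.12,-0.02,0.2,0],[0,0,0,0.24,-0.044,0.396,0],[0,0,0,0.24,-0.044,0.396,0],[0,0,0,0.24,-0.15,0.445,0],[0,0,0,0.24,-0.26,0.5,0],[0,0,0,0.24,-0.369,0.548,0],[0,0,0,0.24,-0.369,0.548,0],[0,0,0,0.24,-0.369,0.548,0]]'; python3 - <<'E'
from fin import *
s=bot.read_state();a=rot(d2(40),d2(25)).T@[0,0,1]
p,Rf=final(a,180,105,.047,0);goal(p,Rf)
C=R.from_euler('xyz',s['ee_rot']).as_matrix();g=s['ee_pos']-.019*C[:,2];ax=C@a
print('axis',ax.round(4),'lens',(g-.081*ax).round(4),'beam at bottle',(g-ax*(.081+.047)).round(4))
for c in ("wrist","scene","top"):
    im=bot.camera(c);cv2.imwrite(f"pics/{c}9.png",im[:,:,::-1])
    for t in ("torch","bottle"):
        for k in bot.masks_of(c,t)[:1]:
            pts=np.argwhere(k['mask'])[:,::-1].astype(np.float32);l=cv2.fitLine(pts,cv2.DIST_HUBER,0,.01,.01).ravel()
            print(c,t,round(k['confidence'],2),(np.array(k['box'])*[640,400,640,400]).round(1),l.round(3))
    print(c,'exp lens,tail,mid',proj(c,[g-.081*ax,g+.059*ax,M]).round(1).tolist())
w=np.hstack([cv2.imread("pics/scene9.png")[100:300,280:480].repeat(2,0).repeat(2,1),cv2.imread("pics/top9.png")[120:320,290:490].repeat(2,0).repeat(2,1)]);cv2.imwrite("pics/m9.png",w)
E
```

```text
time_s: 27.52
ee_pos: [0.403, -0.1398, 0.108]
ee_rot: [-2.705, 0.611, -1.57]
force: [-0.7, 0.1, -1.0]
grip_width: 0.0144
turn [-0.0001  0.      0.0001] shift [ 0.0022 -0.0007 -0.0006] t 27.525
axis [-1.e+00 -1.e-04 -6.e-04] lens [ 0.4759 -0.1497  0.1221] beam at bottle [ 0.5229 -0.1497  0.1221]
wrist torch 0.9 [297.3 100.2  42.7 245.5] [ 9.00000e-03 -1.00000e+00  3.18374e+02  2.23043e+02]
wrist bottle 0.85 [265.7   0.  104.3  73.6] [  0.869   0.495 320.508  28.72 ]
wrist exp lens,tail,mid [[317.8, 107.3], [318.0, 415.7], [318.4, 22.1]]
scene torch 0.76 [383.9 174.2  57.1  35.9] [  0.874   0.485 410.049 190.354]
scene bottle 0.92 [361.1 143.4  14.3  38.8] [ 1.24000e-01 -9.92000e-01  3.69162e+02  1.63806e+02]
scene exp lens,tail,mid [[384.6, 176.4], [438.1, 205.8], [368.7, 167.6]]
top torch 0.78 [380.4 211.6  11.2  78.4] [3.00000e-03 1.00000e+00 3.82821e+02 2.38796e+02]
top bottle 0.56 [372.2 180.2  19.9  19.2] [  0.664  -0.748 381.372 189.817]
top exp lens,tail,mid [[382.7, 213.6], [384.7, 288.4], [382.2, 189.1]]
```

View pics/m9.png

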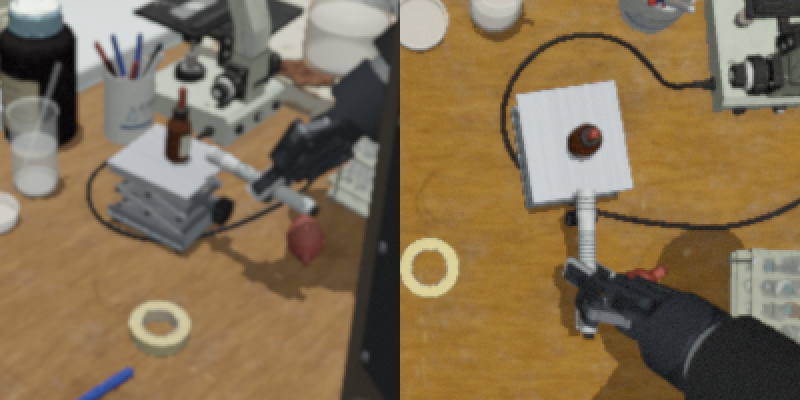

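The bottle stands upright on the jack, with the torch level and aimed at its middle. The torch line passes within 0.5 px of the expected middle in both views, with a gap of about 3 cm, and the bystanders are in place. Handing in.

```bash
python3 -c "
from bench import bot
print(bot.close_job(), bot.read_state()['time_s'])"
```

```text
the job is handed in; nothing more can be done
the job is handed in; nothing more can be done
```

The job is done and handed in at about 28 s of the 58 s allowed; no verdict was reported.

- **Bottle:** I lifted it off the jack and turned it fully upside down, with its axis pointing straight down by the tool pose. I then stood it back upright on the jack at about (0.523, -0.150) and let go.
- **Torch:** I drew it out of the stand and turned it level. The arm is still holding it, with the lens about 32 mm from the glass.

**Last checks:**
- The torch axis is level to within 0.1°, worked out from the tool pose. The torch's line passes within about 0.5 px of the bottle's middle in both the scene and top views.
- The force on the tool was about 1 N, and the highest I saw was about 7 N, when the bottle touched down.
- The tape roll, bulb, pen and dish looked in place. I judged this by eye and did not re-measure them; the pen and dish were only partly in the last picture.

**Disagreements:**
- The network's bottle-base point in the top view was up to 3 cm off, so I relied on the wrist view and the masks, which agreed to about 2 mm.
- The top view put the lens about 2–3 mm nearer the bottle than predicted, which still leaves a gap of about 3 cm.
- The bottle was set down with the tool about 0.6° off true. It stood upright in the later pictures.

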